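# Press a sprung lamp frame home in its nest until both bolts snap over it

### The job

A lamp frame stands proud on the spring plungers of its holding nest. Take the press tool from its wooden stand and, with its flat foot set centrally between the frame's four pins, press the frame squarely down until it bottoms level on the ledge and both side bolts have snapped over its edges; keep it bottomed with a firm, steady push of about 20 N (never more than 30 N) for a good second so that it beds. Then lift off, stand the tool upright in its stand again and let go; do not push the frame with the gripper, and leave the other parts on the bench where they are.

Things in the scene. Friction and masses are not known exactly. Their poses are not given: they have to be found in the camera images.
- nest_base: Base of the holding nest, fixed to the bench: dark steel plate 124 (x) x 152 (y) x 10 mm, origin at the centre of its underside, z up. Four spring plungers (8 mm dia, at x, y = +-18 mm) stand up from it and carry the lamp frame; pushed down they resist with about 2 N in all at first, plus 0.2 N per mm. The grey steel nest sits on its four threaded posts.
- ledge_low (a point): On the nest's axis, 34 mm above the base's origin: lowest height of the ledge, the hard stop inside the nest on which the frame's rim bottoms. The ledge is shimmed anew at each set-up and really lies 0 to 10 mm above this point: find it by feel (rubber-faced: the force climbs by 20 N per mm). Guide walls, 74.8 x 74.8 mm inside, end 34 mm above it; 1.4 mm play.
- lamp_frame: Cream moulded lamp frame in the nest: plate 72 x 72 x 8 mm with four slender black pins (4 mm thick, at x, y = +-30 mm) up to 44 mm above its underside. Origin at the centre of the underside, z up. At the start it stands on the plungers, underside 63.5 mm above the base's origin, 19.5 to 29.5 mm above the ledge. Locked under both bolts it rests about 1.5 mm above the ledge. 30 g.
- bolt_left (a joint): Spring bolt in the nest's +y wall, reaching 3 mm over the frame's edge, top sloping; pull knob to 82 mm from the axis, at most 65 mm high. 0 = fully out, grows (to 0.0075 m) as the frame, passing down, pushes it outward (5 to 9 N more push for both); snaps back to 0 over the frame's upper edge some 1.5 mm before the frame bottoms. Also 0 while the frame is still above it.
- bolt_right (a joint): Spring bolt in the nest's -y wall, the same, same values.
- press_tool: Press tool, a hand tamper 118 mm tall, about 0.2 kg: flat round steel foot 52 mm dia x 8 mm, 18 mm dia stem, and a round black handle 28 mm dia from 55 to 115 mm above the foot's face (grip it there, e.g. 85 mm up). Origin at the centre of the foot's flat face, z along the handle. At the start it stands upright in the stand.
- tool_stand: Fixed light wooden block 96 x 96 x 18 mm with a round flat-bottomed recess 62 mm dia, 10 mm deep, in which the press tool stands. Origin at the centre of its underside; the recess floor is 8 mm above it, the recess on its axis.
- spare_frame: Bystander: another lamp frame with four pins, lying on the bench, 72 x 72 x 44 mm; origin at the centre of its underside. Not to be moved.
- spare_cap: Bystander: white lamp cap with an upright blade, 66 x 66 x 79 mm, on the bench; origin at the centre of its underside. Not to be moved.
- glue: Bystander: small white glue bottle with a blue cap, 22 x 34 x 72 mm; origin at the centre of its underside. Not to be moved.

How it is judged:
By the outcome, as a careful person would: the job done as asked, in the order asked, and still so for the second after the job is handed in, with the robot touching nothing.
It also fails if it takes over 64 s, if anything falls off the work surface, if the arm or the gripper's body presses on something with over 40 N, if the wrist force passes 120 N, or if a joint passes its speed limit or range.

### The arm

A 6-joint arm with a two-finger parallel gripper is mounted at the origin on the work surface; the furniture and walls round the work are solid. World frame = base frame: x ahead of the robot, y to its left, z up, the work surface at z = 0. Lengths are in m, angles in rad, forces in N, time in s.
With the tool pointing down it reaches from about 0.35 to 0.85 m from the base axis. Payload 8.1 kg.
Tool frame: the origin (TCP) lies on the centre line of the jaws, within the pads' length; the fingertips stand 25 mm ahead of it and the grasp point (between the pads) lies 6 mm ahead of it; z points along the fingers, y is the line along which they close (so a half turn about z gives the same grasp; the last joint's range is limited). The gripper opens to 93 mm and grips with 3 to 60 N. Pads are 15 mm wide; open, the fingers measure 128 mm over their backs; the gripper's body (75 mm by 188 mm) begins 65 mm behind the grasp point.
Start: joints at [-1.393, 0.13, 1.488, -0, 1.523, -0.085], TCP at [0.156, -0.579, 0.244] pointing down, gripper open.
Joint ranges: [-2.96, 2.96], [-0.89, 2.26], [0.02, 2.5], [-1.34, 4.48], [0, 2.73], [-2.66, 2.66]. Speed limits (rad/s): [2.39, 2.39, 2.79, 3.14, 3.14, 3.14].

### API

Orientations are given as a rotation vector (axis times angle).
In Python, from cell import r gives the robot as it stands.
- The arm moves only by the shell command python3 -m creep 'ROWS'. ROWS is a JSON object of lists of equal length, an entry for each row: "delta_pos": the shift along the tool's x, y, z in units of 60 mm (1.0 is 60 mm), a list of three; "angular": the turn, a rotation vector about the tool's x, y, z in units of 5 degrees (1.0 is 5 degrees), a list of three; "claw": the finger opening in mm, from 0 to 93. A call has exactly 8 rows; each row shifts and turns the commanded pose from where the row before left it, along the tool's axes as they then stand; what a row does not reach is not made up. A row lasts 1/8 s, in which the tool goes at most 62.5 mm and 10.7 degrees, less where a joint would pass 70% of its speed; a pose out of reach is approached as far as the arm can. A call is refused whole if a number of a shift passes 1 or a number of a turn 1, either way. A call with a gripper value outside its range is refused whole. The fingers move at their own pace and stop on an object; the grip force is fixed at half the most. Time passes only in rows, so rows that do not move let the fingers close, or fill a call up. It gives the time, the measured TCP pose, the force, the opening and the grip force at its end, in the units of the state.
- r.sense(): the state, without advancing time (a new reading comes with each control period).
- r.read_camera(name): name is "scene" or "top" or "wrist"; returns a dict with "color" (400x640x3 uint8, red, green, blue), "vertical_fov" (degrees; the focal length in pixels is half the picture's height over the tangent of half this angle, whatever the lens; pixels are square), "cx", "cy" (the principal point, pixels), "distortion" ([k1, k2, p1, p2, k3] as OpenCV has them; the pictures are not rectified), "extrinsics" (4x4, takes a point from camera to world coordinates); the wrist camera has in their place "T_tool_cam" (4x4, takes a point from camera to tool coordinates, whose origin is the TCP and whose axes are the flange's). Camera axes: x right, y down, z forward; pixel columns grow to the right and rows downward; lengths in m; the calibration is good to about 2 mm. A picture is of the moment at which its call begins: read the wrist's pose just before it. There is no depth.
- r.close_job(): hands the job in; it is judged then, once.
Trained networks look in the newest picture that a camera, given by its name, has taken for a name from the list of things; names that differ only in an ending like _2 or _b are one class to them, and where a whole thing is asked for, a point or a joint stands for the part that bears it (a point fixed in the world has none). Each returns a list of dicts, best first, with "p" (0 to 1); they miss things now and then, are a little off and sometimes report something else, mostly with a low value. They report only what shows in the picture. A call takes as long as a camera call.
- r.search_frame(target, camera): "location" ([row, column] in pixels, amid what is visible of it).
- r.outline_of(target, camera): "mask" (400x640 bool, what is visible of it) and "location" ([row, column] in pixels, amid what is visible of it).
- r.tip_of(target, camera): "location" ([row, column] in pixels: a listed point, or the origin of a listed thing).
The state is a dict: "clock": time; "joint_pos": joint angles; "qvel": joint speeds; "tau": joint torques, N m; "tool_pos": TCP position; "orientation": TCP orientation; "ft_force": force on the tool from outside, world axes, zero at the start; "torque": the same for the moment, N m; "gripper_width": finger opening in m; "grip_force": force on a finger pad.
Only numpy, scipy, OpenCV 4.12 (cv2) and the standard library are available. Lean on these libraries where they do the work, as an engineer would, in place of code of your own. Each camera call takes 0.05 s, during which the arm holds its last target. There are 200 camera calls.

## Working session

There is one attempt and no reset: what is moved stays moved. The work goes in short steps, Python scripts to look and compute and a shell command to move; the robot and the scene stay as the last step left them, time stands still between calls to the robot, and variables do not carry over. Pictures are saved under pics/ and viewed, at most 12 in all, crops included, and the job is handed in when it is done.

```bash
mkdir -p pics; ls
cat > h.py <<'E'
import numpy as np, cv2
from cell import r
from scipy.spatial.transform import Rotation as R
def cam(name):
    s=r.sense(); c=r.read_camera(name)
    f=200/np.tan(np.radians(c["vertical_fov"])/2)
    K=np.array([[f,0,c["cx"]],[0,f,c["cy"]],[0,0,1]])
    if "extrinsics" in c: T=np.array(c["extrinsics"])
    else:
        W=np.eye(4); W[:3,:3]=R.from_rotvec(s["orientation"]).as_matrix(); W[:3,3]=s["tool_pos"]; T=W@np.array(c["T_tool_cam"])
    return c["color"],K,np.array(c["distortion"],float),T
def ray(px,K,D,T):
    u=cv2.undistortPoints(np.array([[[px[1],px[0]]]],float),K,D)[0,0]
    d=T[:3,:3]@np.array([u[0],u[1],1]); return T[:3,3],d/np.linalg.norm(d)
def onz(px,z,K,D,T):
    o,d=ray(px,K,D,T); return o+d*(z-o[2])/d[2]
def proj(P,K,D,T):
    Ti=np.linalg.inv(T); p,_=cv2.projectPoints(np.array(P,float).reshape(-1,3),cv2.Rodrigues(Ti[:3,:3])[0],Ti[:3,3],K,D); return p[:,0,::-1]
def save(n,im): cv2.imwrite("pics/"+n,im[:,:,::-1])
E
python3 - <<'E'
from h import *
s=r.sense(); print(s)
for n in ("scene","top"):
    im,K,D,T=cam(n); save(n+".png",im); print(n,T.round(3).tolist())
    for t in ("nest_base","lamp_frame","press_tool","tool_stand","spare_frame","spare_cap","glue"):
        for m in (r.tip_of,r.search_frame):
            print(t,m.__name__,[(round(q["p"],2),np.round(q["location"]).tolist(),onz(q["location"],{"lamp_frame":.0635,"press_tool":.008}.get(t,0),K,D,T).round(3).tolist()) for q in m(t,n)[:2]])
E
```

```text
pics
{'clock': 0.0, 'joint_pos': array([-1.39341661e+00,  1.31131408e-01,  1.48926539e+00, -1.52050329e-05,
        1.52300628e+00, -8.54312444e-02]), 'qvel': array([ 8.93242819e-05, -1.74517724e-03, -1.01685561e-03,  1.01271144e-04,
        1.60993817e-04, -5.04129445e-04]), 'tau': array([-1.05027168e-03, -5.59857774e+01, -4.91758668e+01,  7.64900562e-02,
        3.55262915e-02, -1.63917980e-04]), 'tool_pos': array([ 0.15578365, -0.57888402,  0.24261281]), 'orientation': array([-3.11271570e+00, -4.11399738e-01,  1.54437839e-04]), 'ft_force': array([ 0.62541843,  0.35698838, -0.28724537]), 'torque': array([-0.00611825, -0.03839706,  0.0062506 ]), 'grip_force': 0.0, 'gripper_width': 0.09307931171093543}
scene [[-0.843, -0.405, 0.353, 0.222], [-0.537, 0.629, -0.561, 0.48], [0.005, -0.663, -0.748, 0.729], [0.0, 0.0, 0.0, 1.0]]
nest_base call [(0.77, [286.0, 288.0], [0.478, 0.179, 0.0])]
nest_base call [(0.95, [313.0, 283.0], [0.451, 0.237, 0.0])]
lamp_frame call [(0.73, [271.0, 287.0], [0.476, 0.18, 0.064])]
lamp_frame call [(0.9, [270.0, 287.0], [0.477, 0.179, 0.064]), (0.59, [210.0, 2
[... 1017 characters left out ...]
[0.483, 0.188, 0.064])]
lamp_frame call [(0.59, [228.0, 238.0], [0.479, 0.184, 0.064])]
press_tool call [(0.86, [201.0, 436.0], [0.598, -0.237, 0.008])]
press_tool call [(0.94, [199.0, 438.0], [0.602, -0.243, 0.008])]
tool_stand call [(0.81, [202.0, 432.0], [0.597, -0.23, 0.0]), (0.55, [233.0, 241.0], [0.477, 0.187, 0.0])]
tool_stand call [(0.68, [208.0, 419.0], [0.58, -0.203, 0.0])]
spare_frame call [(0.74, [183.0, 320.0], [0.612, 0.026, 0.0])]
spare_frame call [(0.87, [180.0, 324.0], [0.619, 0.017, 0.0])]
spare_cap call [(0.68, [166.0, 288.0], [0.642, 0.104, 0.0])]
spare_cap call [(0.76, [163.0, 290.0], [0.65, 0.1, 0.0])]
glue call [(0.68, [268.0, 302.0], [0.415, 0.043, 0.0])]
glue call []
```

Run:
```python
import cv2,numpy as np
a=cv2.imread("pics/scene.png");b=cv2.imread("pics/top.png")
im=np.vstack([cv2.resize(a[100:380,130:450],None,fx=1.07,fy=1.07)]);
c=cv2.resize(b[120:320,160:520],None,fx=2.2,fy=2.2);cv2.imwrite("pics/c_top.png",c)
cv2.imwrite("pics/c_scene.png",cv2.resize(a[100:370,160:460],None,fx=2.2,fy=2.2))
```

```text
(no output)
```

View pics/c_top.png

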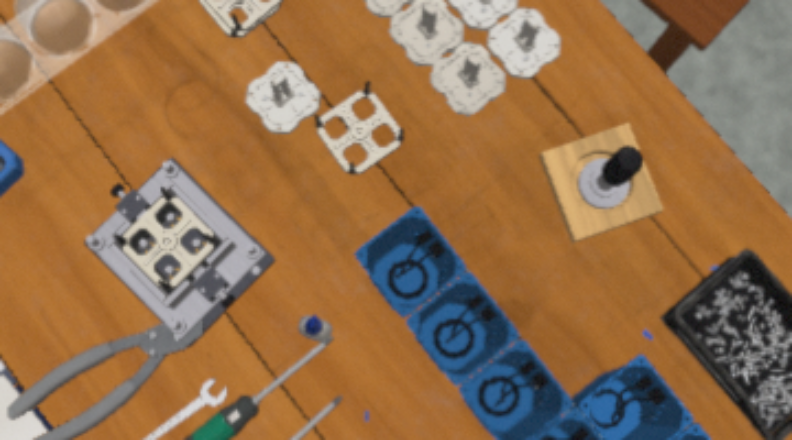

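View pics/c_scene.png

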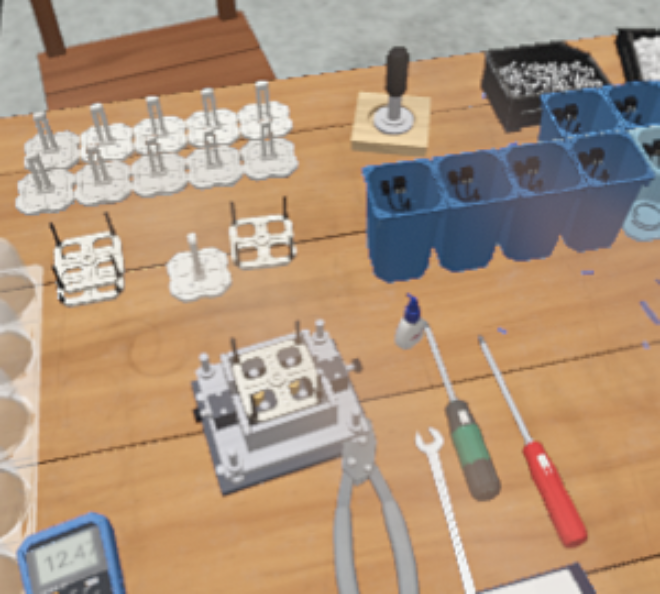

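The top crop shows the nest rotated by roughly 40° with the frame centre near (row 229, col 236). The tool stands in the wooden stand near (row 201, col 434). The blue bins between them are tall, so I'll keep moves high.

```bash
python3 -m creep '{"delta_pos":[[0.7,-0.3,0],[0.7,-0.3,0],[0.7,-0.3,0],[0.7,-0.3,0],[0.7,-0.3,0],[0.7,-0.3,0],[0.7,-0.3,0],[0.7,-0.3,0]],"angular":[[0,0,0],[0,0,0],[0,0,0],[0,0,0],[0,0,0],[0,0,0],[0,0,0],[0,0,0]],"claw":[93,93,93,93,93,93,93,93]}'
python3 - <<'E'
from h import *
im,K,D,T=cam("wrist"); save("w1.png",im); print(np.array(r.read_camera("wrist")["T_tool_cam"]).round(3).tolist(), r.sense()["tool_pos"],r.sense()["orientation"])
for t in ("press_tool","tool_stand"):
  for m in ("tip_of","search_frame"):
    print(t,m,[(round(q["p"],2),np.round(q["location"]).tolist(),onz(q["location"],.008 if t[0]=="p" else 0,K,D,T).round(3).tolist()) for q in getattr(r,m)(t,"wrist")[:2]])
E
```

```text
clock: 2.5
tool_pos: [0.444, -0.352, 0.2438]
orientation: [3.114, 0.412, 0.0]
ft_force: [-0.7, 0.4, 0.1]
gripper_width: 0.093
grip_force: 0.0
[[-0.0, -0.964, -0.264, 0.073], [1.0, -0.0, -0.001, 0.0], [0.001, -0.264, 0.964, -0.142], [0.0, 0.0, 0.0, 1.0]] [ 0.44581809 -0.35018899  0.24368087] [-3.11290334e+00 -4.18037357e-01 -2.10604698e-03]
press_tool tip_of [(0.88, [5.0, 237.0], [0.589, -0.234, 0.008])]
press_tool search_frame [(0.8, [14.0, 238.0], [0.581, -0.237, 0.008])]
tool_stand tip_of []
tool_stand search_frame [(0.72, [38.0, 235.0], [0.559, -0.236, -0.0])]
```

View pics/w1.png

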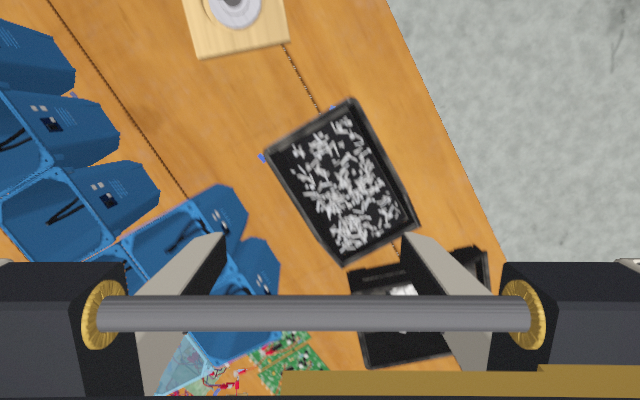

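The stand is at the top edge of the wrist view (about row 10, col 237). I'll step closer to centre it.

```bash
python3 -m creep '{"delta_pos":[[0.4,-0.3,0],[0.4,-0.3,0],[0.4,-0.3,0],[0.4,-0.3,0],[0,0,0],[0,0,0],[0,0,0],[0,0,0]],"angular":[[0,0,0],[0,0,0],[0,0,0],[0,0,0],[0,0,0],[0,0,0],[0,0,0],[0,0,0]],"claw":[93,93,93,93,93,93,93,93]}'
python3 - <<'E'
from h import *
im,K,D,T=cam("wrist"); save("w2.png",im); print(r.sense()["tool_pos"],r.sense()["orientation"])
for t in ("press_tool","tool_stand"):
  for m in ("tip_of","outline_of"):
    for q in getattr(r,m)(t,"wrist")[:1]:
      print(t,m,round(q["p"],2),np.round(q["location"]),onz(q["location"],.008 if t[0]=="p" else 0,K,D,T).round(4))
      if "mask" in q:
        ys,xs=np.nonzero(q["mask"]);print(ys.min(),ys.max(),xs.min(),xs.max())
        if t=="tool_stand":
          h=cv2.convexHull(np.c_[xs,ys].astype(np.int32)); b=cv2.boxPoints(cv2.minAreaRect(h)); print("stand corners",[onz(p[::-1],.018,K,D,T).round(4)[:2].tolist() for p in b], onz(b.mean(0)[::-1],.018,K,D,T).round(4))
pred=proj([[.597,-.236,.008],[.597,-.236,.126]],K,D,T);print(pred)
for p in pred: cv2.circle(im,(int(p[1]),int(p[0])),3,(255,0,0),-1)
save("w2.png",im)
E
```

```text
clock: 3.8
tool_pos: [0.5164, -0.2594, 0.2437]
orientation: [3.115, 0.41, -0.0]
ft_force: [0.0, -1.0, -0.4]
gripper_width: 0.093
grip_force: 0.0
[ 0.51654765 -0.25921909  0.24367456] [ 3.11467556e+00  4.09940485e-01 -2.88466404e-05]
press_tool tip_of 0.88 [101. 306.] [ 0.5899 -0.2317  0.008 ]
press_tool outline_of 0.7 [101. 306.] [ 0.5899 -0.2323  0.008 ]
76 125 283 332
tool_stand outline_of 0.93 [ 82. 290.] [ 0.6044 -0.2101  0.    ]
42 151 251 356
stand corners [[0.6138, -0.1669], [0.6553, -0.2537], [0.572, -0.2995], [0.5261, -0.2067]] [ 0.5936 -0.2312  0.018 ]
[[ 95.33918384 311.42349598]
 [ 90.6015488  310.50237522]]
```

View pics/w2.png

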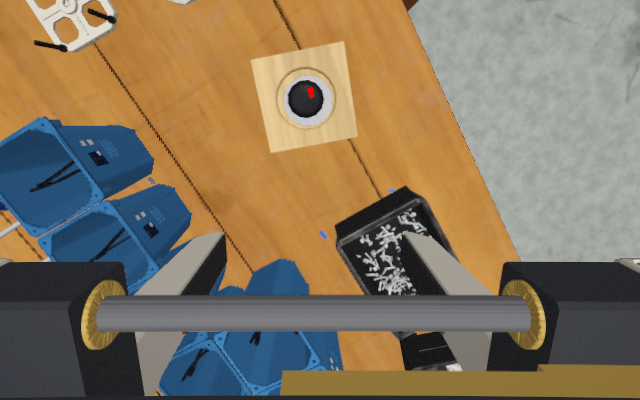

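The handle top is at (row 98, col 305), the foot disc at about (101, 307), and the recess ring at about (98, 306). My red prediction is ~6 px off to the right, so I'll refine it.

Run:
```python
from h import *
s=r.sense()
im,K,D,T=cam("wrist")
g=im.max(2); m=np.zeros_like(g); m[60:140,265:345]=(g[60:140,265:345]<75)
n,l,st,ce=cv2.connectedComponentsWithStats(m); i=1+st[1:,4].argmax(); print(st[i],ce[i])
for z in (.126,.115): print("handle",onz(ce[i][::-1],z,K,D,T).round(4))
hsv=cv2.cvtColor(im,cv2.COLOR_RGB2HSV)
q=((hsv[:,:,1]<40)|(g<75)).astype(np.uint8); mm=np.zeros_like(q); mm[65:135,270:340]=q[65:135,270:340]
n,l,st,ce=cv2.connectedComponentsWithStats(mm); i=1+st[1:,4].argmax(); print(st[i],ce[i])
c=np.array([st[i][1]+(st[i][3]-1)/2,st[i][0]+(st[i][2]-1)/2])
foot=onz(c,.016,K,D,T); print("foot",foot.round(4))
d=foot-s["tool_pos"]; d[2]=0
print("tool delta units",(R.from_rotvec(s["orientation"]).inv().apply(d)/.06).round(3))
```

```text
[ 289   81   35   37 1005] [306.06766169  99.30646766]
handle [ 0.5906 -0.2336  0.126 ]
handle [ 0.5908 -0.2333  0.115 ]
[ 284   76   49   51 1928] [308.06690871 100.75570539]
foot [ 0.5908 -0.2333  0.016 ]
tool delta units [ 1.299 -0.09  -0.   ]
```

```bash
python3 -m creep '{"delta_pos":[[0.43,-0.03,0],[0.43,-0.03,0],[0.44,-0.03,0],[0,0,0.48],[0,0,0.48],[0,0,0.48],[0,0,0.48],[0,0,0.48]],"angular":[[0,0,0],[0,0,0],[0,0,0],[0,0,0],[0,0,0],[0,0,0],[0,0,0],[0,0,0]],"claw":[93,93,93,93,93,93,93,93]}'
python3 -m creep '{"delta_pos":[[0,0,0],[0,0,0],[0,0,0],[0,0,0],[0,0,0],[0,0,0],[0,0,0],[0,0,0]],"angular":[[0,0,0],[0,0,0],[0,0,0],[0,0,0],[0,0,0],[0,0,0],[0,0,0],[0,0,0]],"claw":[93,93,60,40,20,10,10,10]}'
```

```text
clock: 5.1
tool_pos: [0.5909, -0.233, 0.0987]
orientation: [3.114, 0.412, -0.0]
ft_force: [-0.4, 0.6, -0.0]
gripper_width: 0.093
grip_force: 0.0
clock: 6.1
tool_pos: [0.5908, -0.2331, 0.0996]
orientation: [-3.114, -0.412, 0.0]
ft_force: [0.3, 0.1, -0.4]
gripper_width: 0.0376
grip_force: 0.0
```

```bash
python3 -m creep '{"delta_pos":[[0,0,0],[0,0,0],[0,0,0],[0,0,0],[0,0,-0.3],[0,0,-0.6],[0,0,-0.7],[0,0,-0.7]],"angular":[[0,0,0],[0,0,0],[0,0,0],[0,0,0],[0,0,0],[0,0,0],[0,0,0],[0,0,0]],"claw":[5,5,5,5,5,5,5,5]}'
python3 - <<'E'
from h import *
s=r.sense();print(s["tool_pos"],s["ft_force"],s["grip_force"],s["gripper_width"])
im,K,D,T=cam("wrist"); save("w3.png",im)
im,K,D,T=cam("top"); save("t3.png",im)
im=cv2.resize(im[110:270,180:340],None,fx=3.5,fy=3.5,interpolation=3); save("t3c.png",im)
E
```

```text
clock: 7.1
tool_pos: [0.5908, -0.233, 0.2402]
orientation: [3.114, 0.412, 0.001]
ft_force: [-0.5, 0.2, -2.2]
gripper_width: 0.0275
grip_force: 30.0
[ 0.59075805 -0.23301228  0.24015573] [-0.54835005  0.24489487 -2.23587125] 29.99668389558792 0.027517921581084754
```

View pics/w3.png

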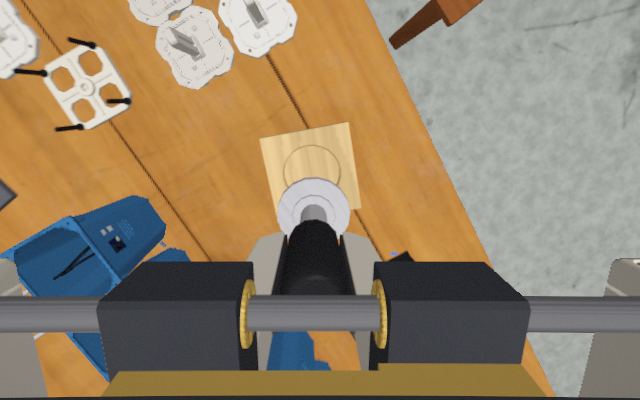

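Tool held upright at 27.5 mm opening. Next I raise it and move to view the nest.

```bash
python3 -m creep '{"delta_pos":[[0,-0.2,-0.5],[-0.1,-0.5,-0.5],[-0.15,-0.7,0],[-0.15,-0.7,0],[-0.15,-0.7,0],[-0.15,-0.7,0],[-0.15,-0.7,0],[-0.15,-0.7,0]],"angular":[[0,0,0],[0,0,0],[0,0,0],[0,0,0],[0,0,0],[0,0,0],[0,0,0],[0,0,0]],"claw":[5,5,5,5,5,5,5,5]}'
python3 -m creep '{"delta_pos":[[-0.15,-0.7,0],[-0.15,-0.7,0],[-0.05,-0.6,0],[0,-0.3,0],[0,0,0],[0,0,0],[0,0,0],[0,0,0]],"angular":[[0,0,0],[0,0,0],[0,0,0],[0,0,0],[0,0,0],[0,0,0],[0,0,0],[0,0,0]],"claw":[5,5,5,5,5,5,5,5]}'
python3 - <<'E'
from h import *
s=r.sense();print(s["tool_pos"],s["orientation"],s["ft_force"],s["joint_pos"])
im,K,D,T=cam("wrist")
for t in ("lamp_frame","nest_base"):
  for m in ("tip_of","outline_of"):
    for q in getattr(r,m)(t,"wrist")[:2]:
      z=.0635 if t[0]=="l" else 0
      print(t,m,round(q["p"],2),np.round(q["location"]),onz(q["location"],z,K,D,T).round(4))
a=s["tool_pos"]+np.array([0,0,-.091]);print("foot pred",proj([a],K,D,T))
save("w4.png",im)
E
```

```text
clock: 8.2
tool_pos: [0.4554, 0.0364, 0.2971]
orientation: [-3.114, -0.411, 0.001]
ft_force: [1.2, 0.5, -2.4]
gripper_width: 0.0279
grip_force: 30.0
clock: 9.2
tool_pos: [0.4006, 0.1624, 0.2976]
orientation: [3.115, 0.41, -0.0]
ft_force: [0.4, -0.2, -1.8]
gripper_width: 0.0273
grip_force: 30.0
[0.40062227 0.16243831 0.29758428] [ 3.11463899e+00  4.09880113e-01 -1.84534308e-04] [ 0.36537223 -0.22518664 -1.82919083] [ 2.66562199e-01 -3.52185469e-01  1.83817679e+00 -8.32146674e-05
  1.65573123e+00  1.57565932e+00]
lamp_frame tip_of 0.59 [102. 309.] [0.4739 0.1868 0.0635]
lamp_frame outline_of 0.72 [100. 312.] [0.4769 0.1838 0.0635]
nest_base tip_of 0.7 [101. 310.] [0.4756 0.1868 0.    ]
nest_base outline_of 0.8 [ 98. 299.] [0.4756 0.2011 0.    ]
foot pred [[210.27163179 312.91526299]]
```

View pics/w4.png

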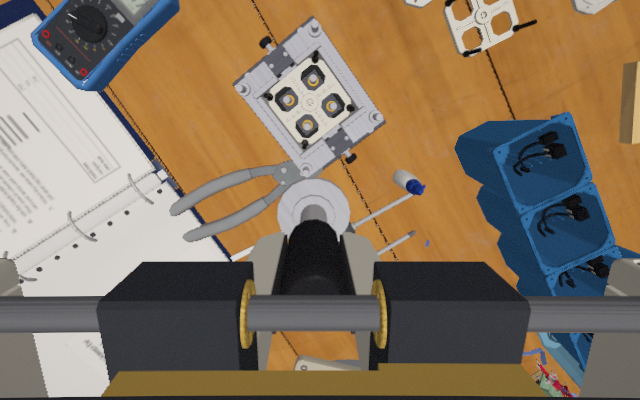

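The frame is centred about (row 101, col 310), with four pins around it. The held foot sits at (210, 313), matching its prediction. Refining the frame centre with the cream mask.

Run:
```python
from h import *
s=r.sense(); im,K,D,T=cam("wrist")
hsv=cv2.cvtColor(im,cv2.COLOR_RGB2HSV).astype(int)
print(im[101,310],im[88,318],im[60,270],im[115,290])
b=im.astype(int); m=((b[:,:,0]-b[:,:,2]>12)&(b[:,:,0]>185)&(b[:,:,0]-b[:,:,2]<60)).astype(np.uint8)
mm=np.zeros_like(m); mm[45:160,250:370]=m[45:160,250:370]
n,l,st,ce=cv2.connectedComponentsWithStats(mm); i=1+st[1:,4].argmax()
ys,xs=np.nonzero(l==i); rc=cv2.minAreaRect(np.c_[xs,ys].astype(np.float32)); print(st[i],rc)
P=[onz(p[::-1],.0715,K,D,T) for p in cv2.boxPoints(rc)]; print(np.round(P,4).tolist())
print("sizes",np.linalg.norm(P[0]-P[1]),np.linalg.norm(P[1]-P[2]))
c=np.mean(P,0); h=onz((101,310),.0715,K,D,T); print("centre",c.round(4),"hub guess",h.round(4))
# top camera check
im2,K2,D2,T2=cam("top"); print("top", [(q["p"],onz(q["location"],.0635,K2,D2,T2).round(4)) for q in r.tip_of("lamp_frame","top")])
d=c-s["tool_pos"]; print((R.from_rotvec(s["orientation"]).inv().apply(d)/.06).round(3))
save("w4c.png",cv2.resize(im[40:165,240:380],None,fx=4,fy=4,interpolation=2))
```

```text
[213 207 198] [187 181 175] [ 94  94 103] [214 210 199]
[ 270   58   81   86 2586] ((310.2461242675781, 100.53077697753906), (70.07693481445312, 69.72610473632812), 52.12501525878906)
[[0.4681, 0.2372, 0.0715], [0.523, 0.1924, 0.0715], [0.4827, 0.1344, 0.0715], [0.424, 0.1792, 0.0715]]
sizes 0.07079741373345864 0.07061294604225725
centre [0.4744 0.1858 0.0715] hub guess [0.4749 0.1862 0.0715]
top [(0.85, array([0.4793, 0.1876, 0.0635]))]
[ 1.29  -0.05   3.769]
```

View pics/w4c.png

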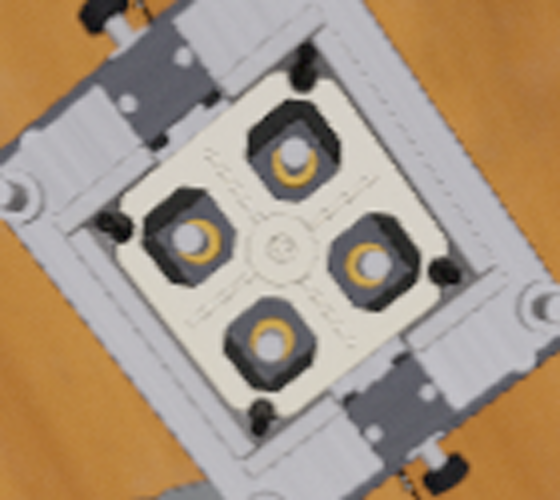

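Hub at crop (282, 248), which agrees with the mask centre; the measured side is 70.7 mm against 72. Centre is (0.4744, 0.1858). I'll position above it and descend to just short of contact.

```bash
python3 -m creep '{"delta_pos":[[0.43,-0.02,0],[0.43,-0.02,0],[0.43,-0.01,0],[0,0,0.2],[0,0,0.3],[0,0,0.3],[0,0,0],[0,0,0]],"angular":[[0,0,0],[0,0,0],[0,0,0],[0,0,0],[0,0,0],[0,0,0],[0,0,0],[0,0,0]],"claw":[5,5,5,5,5,5,5,5]}'
python3 - <<'E'
from h import *
s=r.sense();print(s["tool_pos"],s["orientation"],s["ft_force"],s["torque"])
im,K,D,T=cam("wrist")
a=s["tool_pos"]+np.array([0,0,-.091]);print("foot pred",proj([a],K,D,T))
pr=proj([[.4744,.1858,.0715]],K,D,T);print(pr)
save("w5.png",im)
E
```

```text
clock: 10.6
tool_pos: [0.4743, 0.186, 0.2499]
orientation: [-3.114, -0.412, -0.001]
ft_force: [1.4, 1.2, -1.6]
gripper_width: 0.0276
grip_force: 30.0
[0.47425252 0.18599221 0.24991968] [-3.11445698e+00 -4.11648039e-01 -5.50914325e-04] [ 1.39676983  1.21473798 -1.59630121] [ 0.02879747 -0.03713386  0.03183663]
foot pred [[210.3297036  312.92619041]]
[[183.39245593 313.29053556]]
```

View pics/w5.png

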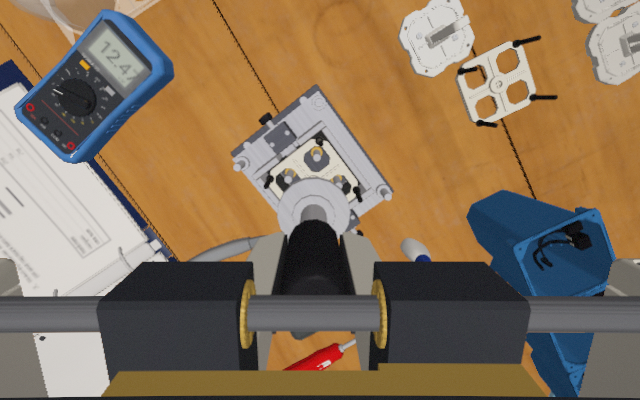

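The foot is over the frame, between the pins, with the nest at roughly (row 165, col 310). Descending.

```bash
python3 -m creep '{"delta_pos":[[0,0,0.3],[0,0,0.3],[0,0,0.3],[0,0,0.2],[0,0,0.1],[0,0,0.1],[0,0,0],[0,0,0]],"angular":[[0,0,0],[0,0,0],[0,0,0],[0,0,0],[0,0,0],[0,0,0],[0,0,0],[0,0,0]],"claw":[5,5,5,5,5,5,5,5]}'
python3 -m creep '{"delta_pos":[[0,0,0.04],[0,0,0.04],[0,0,0.04],[0,0,0.04],[0,0,0.04],[0,0,0.04],[0,0,0],[0,0,0]],"angular":[[0,0,0],[0,0,0],[0,0,0],[0,0,0],[0,0,0],[0,0,0],[0,0,0],[0,0,0]],"claw":[5,5,5,5,5,5,5,5]}'
```

```text
clock: 11.65
tool_pos: [0.4747, 0.1861, 0.1722]
orientation: [-3.114, -0.412, -0.001]
ft_force: [0.0, -0.0, -1.4]
gripper_width: 0.028
grip_force: 30.0
clock: 12.65
tool_pos: [0.4744, 0.186, 0.1574]
orientation: [-3.114, -0.412, -0.0]
ft_force: [-0.8, 0.3, 0.2]
gripper_width: 0.0279
grip_force: 30.0
```

```bash
python3 -m creep '{"delta_pos":[[0,0,0.02],[0,0,0.02],[0,0,0.02],[0,0,0.01],[0,0,0],[0,0,0],[0,0,0],[0,0,0]],"angular":[[0,0,0],[0,0,0],[0,0,0],[0,0,0],[0,0,0],[0,0,0],[0,0,0],[0,0,0]],"claw":[5,5,5,5,5,5,5,5]}'
python3 -m creep '{"delta_pos":[[0,0,0.01],[0,0,0.01],[0,0,0.01],[0,0,0.01],[0,0,0.01],[0,0,0],[0,0,0],[0,0,0]],"angular":[[0,0,0],[0,0,0],[0,0,0],[0,0,0],[0,0,0],[0,0,0],[0,0,0],[0,0,0]],"claw":[5,5,5,5,5,5,5,5]}'
```

```text
clock: 13.65
tool_pos: [0.4744, 0.186, 0.1531]
orientation: [-3.114, -0.412, -0.0]
ft_force: [-1.2, -0.5, 0.6]
gripper_width: 0.0274
grip_force: 30.0
clock: 14.65
tool_pos: [0.4744, 0.186, 0.1502]
orientation: [-3.114, -0.412, -0.0]
ft_force: [-2.1, -0.9, 4.8]
gripper_width: 0.0279
grip_force: 30.0
```

```bash
python3 -m creep '{"delta_pos":[[0,0,0.01],[0,0,0.01],[0,0,0.01],[0,0,0.01],[0,0,0.01],[0,0,0],[0,0,0],[0,0,0]],"angular":[[0,0,0],[0,0,0],[0,0,0],[0,0,0],[0,0,0],[0,0,0],[0,0,0],[0,0,0]],"claw":[5,5,5,5,5,5,5,5]}'
python3 -m creep '{"delta_pos":[[0,0,0.01],[0,0,0.01],[0,0,0.01],[0,0,0],[0,0,0],[0,0,0],[0,0,0],[0,0,0]],"angular":[[0,0,0],[0,0,0],[0,0,0],[0,0,0],[0,0,0],[0,0,0],[0,0,0],[0,0,0]],"claw":[5,5,5,5,5,5,5,5]}'
python3 - <<'E'
from h import *
for _ in range(3):
  s=r.sense();print(s["tool_pos"],s["ft_force"],s["torque"]); r.read_camera("top")
E
```

```text
clock: 15.65
tool_pos: [0.4747, 0.1861, 0.1476]
orientation: [-3.114, -0.412, -0.001]
ft_force: [-2.5, -0.6, 7.7]
gripper_width: 0.0275
grip_force: 30.0
clock: 16.65
tool_pos: [0.4749, 0.1862, 0.1459]
orientation: [-3.114, -0.412, -0.002]
ft_force: [-1.5, 1.2, 5.7]
gripper_width: 0.028
grip_force: 30.0
[0.47488145 0.18623322 0.14585286] [-1.54101584  1.16000949  5.66722171] [-0.18154173  0.44487594 -0.0444647 ]
[0.4748769  0.18624276 0.14584129] [-1.59477232 -0.61830802  6.48781652] [-0.15883032  0.52519767 -0.04860529]
[0.47489318 0.18625462 0.1458708 ] [-2.39129295 -0.53468138  7.55340669] [-0.13092933  0.51241953 -0.03541392]
```

```bash
python3 -m creep '{"delta_pos":[[0,0,0.01],[0,0,0.01],[0,0,0.005],[0,0,0],[0,0,0],[0,0,0],[0,0,0],[0,0,0]],"angular":[[0,0,0],[0,0,0],[0,0,0],[0,0,0],[0,0,0],[0,0,0],[0,0,0],[0,0,0]],"claw":[5,5,5,5,5,5,5,5]}'
python3 -m creep '{"delta_pos":[[0,0,0.01],[0,0,0.01],[0,0,0],[0,0,0],[0,0,0],[0,0,0],[0,0,0],[0,0,0]],"angular":[[0,0,0],[0,0,0],[0,0,0],[0,0,0],[0,0,0],[0,0,0],[0,0,0],[0,0,0]],"claw":[5,5,5,5,5,5,5,5]}'
python3 -m creep '{"delta_pos":[[0,0,0.01],[0,0,0.01],[0,0,0],[0,0,0],[0,0,0],[0,0,0],[0,0,0],[0,0,0]],"angular":[[0,0,0],[0,0,0],[0,0,0],[0,0,0],[0,0,0],[0,0,0],[0,0,0],[0,0,0]],"claw":[5,5,5,5,5,5,5,5]}'
```

```text
clock: 17.8
tool_pos: [0.4745, 0.1861, 0.1438]
orientation: [-3.114, -0.412, -0.001]
ft_force: [1.6, 1.8, 4.0]
gripper_width: 0.0277
grip_force: 30.0
clock: 18.8
tool_pos: [0.4745, 0.186, 0.1426]
orientation: [-3.115, -0.412, -0.0]
ft_force: [1.4, 0.4, 4.1]
gripper_width: 0.0276
grip_force: 30.0
clock: 19.8
tool_pos: [0.4744, 0.186, 0.1414]
orientation: [-3.114, -0.412, -0.0]
ft_force: [2.1, 1.8, 4.2]
gripper_width: 0.0276
grip_force: 30.0
```

```bash
python3 -m creep '{"delta_pos":[[0,0,0.005],[0,0,0.005],[0,0,0.005],[0,0,0],[0,0,0],[0,0,0],[0,0,0],[0,0,0]],"angular":[[0,0,0],[0,0,0],[0,0,0],[0,0,0],[0,0,0],[0,0,0],[0,0,0],[0,0,0]],"claw":[5,5,5,5,5,5,5,5]}'
python3 - <<'E'
from h import *
im,K,D,T=cam("top"); save("t5.png",im)
for t in ("bolt_left","bolt_right"): print(t,[(q["p"],q["location"]) for q in r.search_frame(t,"top")])
im,K,D,T=cam("scene"); 
save("s5.png",cv2.resize(im[200:330,220:350],None,fx=4.5,fy=4.5,interpolation=2))
E
```

```text
clock: 20.8
tool_pos: [0.4744, 0.186, 0.1405]
orientation: [3.115, 0.412, 0.0]
ft_force: [1.5, 1.1, 5.9]
gripper_width: 0.0272
grip_force: 30.0
bolt_left []
bolt_right [(0.74, [243.7, 269.7]), (0.51, [254.5, 259.2])]
```

View pics/s5.png

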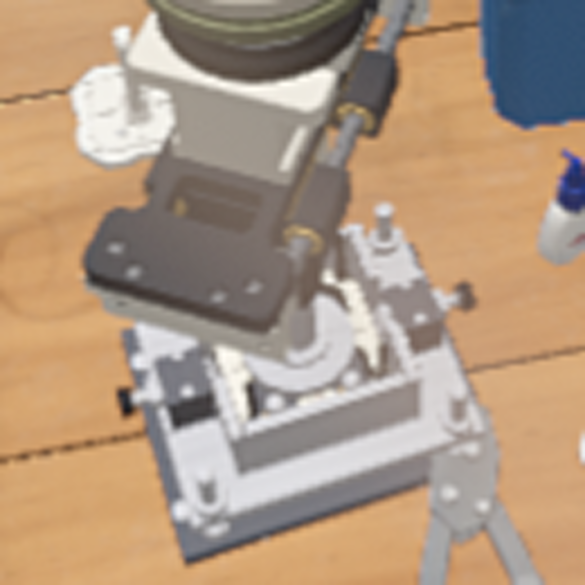

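The frame is going down level with the foot central between the pins; the bolt knobs are at crop (465, 295) and (128, 402). Continuing in small steps.

```bash
python3 -m creep '{"delta_pos":[[0,0,0.005],[0,0,0.005],[0,0,0],[0,0,0],[0,0,0],[0,0,0],[0,0,0],[0,0,0]],"angular":[[0,0,0],[0,0,0],[0,0,0],[0,0,0],[0,0,0],[0,0,0],[0,0,0],[0,0,0]],"claw":[5,5,5,5,5,5,5,5]}'
```

```text
clock: 22.0
tool_pos: [0.4744, 0.186, 0.1399]
orientation: [-3.114, -0.412, -0.0]
ft_force: [2.2, 1.2, 4.7]
gripper_width: 0.0275
grip_force: 30.0
```

Run:
```python
from h import *
a=[]
for _ in range(4):
  r.read_camera("top"); a.append(r.sense()["ft_force"][2])
print(np.round(a,2),r.sense()["tool_pos"])
```

```text
[5.45 4.27 4.9  5.41] [0.47440385 0.18604149 0.13990064]
```

```bash
python3 -m creep '{"delta_pos":[[0,0,0.005],[0,0,0.005],[0,0,0.005],[0,0,0],[0,0,0],[0,0,0],[0,0,0],[0,0,0]],"angular":[[0,0,0],[0,0,0],[0,0,0],[0,0,0],[0,0,0],[0,0,0],[0,0,0],[0,0,0]],"claw":[5,5,5,5,5,5,5,5]}'
```

```text
clock: 23.2
tool_pos: [0.4744, 0.186, 0.139]
orientation: [3.114, 0.412, 0.0]
ft_force: [2.3, 1.4, 5.5]
gripper_width: 0.0276
grip_force: 30.0
```

```bash
python3 -m creep '{"delta_pos":[[0,0,0.005],[0,0,0.005],[0,0,0.005],[0,0,0],[0,0,0],[0,0,0],[0,0,0],[0,0,0]],"angular":[[0,0,0],[0,0,0],[0,0,0],[0,0,0],[0,0,0],[0,0,0],[0,0,0],[0,0,0]],"claw":[5,5,5,5,5,5,5,5]}'
```

```text
clock: 24.2
tool_pos: [0.4744, 0.186, 0.1382]
orientation: [-3.114, -0.412, -0.0]
ft_force: [2.2, 1.8, 5.1]
gripper_width: 0.0275
grip_force: 30.0
```

```bash
python3 -m creep '{"delta_pos":[[0,0,0.005],[0,0,0.005],[0,0,0.005],[0,0,0],[0,0,0],[0,0,0],[0,0,0],[0,0,0]],"angular":[[0,0,0],[0,0,0],[0,0,0],[0,0,0],[0,0,0],[0,0,0],[0,0,0],[0,0,0]],"claw":[5,5,5,5,5,5,5,5]}'
```

```text
clock: 25.2
tool_pos: [0.4744, 0.1861, 0.1373]
orientation: [-3.114, -0.412, -0.0]
ft_force: [2.0, 1.5, 4.9]
gripper_width: 0.0276
grip_force: 30.0
```

```bash
python3 -m creep '{"delta_pos":[[0,0,0.005],[0,0,0.005],[0,0,0.005],[0,0,0],[0,0,0],[0,0,0],[0,0,0],[0,0,0]],"angular":[[0,0,0],[0,0,0],[0,0,0],[0,0,0],[0,0,0],[0,0,0],[0,0,0],[0,0,0]],"claw":[5,5,5,5,5,5,5,5]}'
```

```text
clock: 26.2
tool_pos: [0.4743, 0.186, 0.1362]
orientation: [3.114, 0.412, -0.0]
ft_force: [3.1, 0.9, 3.8]
gripper_width: 0.028
grip_force: 30.0
```

```bash
python3 -m creep '{"delta_pos":[[0,0,0.005],[0,0,0.005],[0,0,0.003],[0,0,0],[0,0,0],[0,0,0],[0,0,0],[0,0,0]],"angular":[[0,0,0],[0,0,0],[0,0,0],[0,0,0],[0,0,0],[0,0,0],[0,0,0],[0,0,0]],"claw":[5,5,5,5,5,5,5,5]}'
```

```text
clock: 27.2
tool_pos: [0.4744, 0.186, 0.1354]
orientation: [3.114, 0.412, -0.0]
ft_force: [1.2, 0.6, 4.4]
gripper_width: 0.0275
grip_force: 30.0
```

```bash
python3 -m creep '{"delta_pos":[[0,0,0.005],[0,0,0.005],[0,0,0.003],[0,0,0],[0,0,0],[0,0,0],[0,0,0],[0,0,0]],"angular":[[0,0,0],[0,0,0],[0,0,0],[0,0,0],[0,0,0],[0,0,0],[0,0,0],[0,0,0]],"claw":[5,5,5,5,5,5,5,5]}'
```

```text
clock: 28.2
tool_pos: [0.4744, 0.186, 0.1348]
orientation: [3.114, 0.412, 0.0]
ft_force: [1.5, -0.4, 5.3]
gripper_width: 0.0277
grip_force: 30.0
```

```bash
python3 -m creep '{"delta_pos":[[0,0,0.005],[0,0,0.003],[0,0,0],[0,0,0],[0,0,0],[0,0,0],[0,0,0],[0,0,0]],"angular":[[0,0,0],[0,0,0],[0,0,0],[0,0,0],[0,0,0],[0,0,0],[0,0,0],[0,0,0]],"claw":[5,5,5,5,5,5,5,5]}'
```

```text
clock: 29.2
tool_pos: [0.4745, 0.186, 0.1347]
orientation: [-3.114, -0.412, -0.001]
ft_force: [-0.7, 0.3, 7.5]
gripper_width: 0.0278
grip_force: 30.0
```

```bash
python3 -m creep '{"delta_pos":[[0,0,0.005],[0,0,0.005],[0,0,0.005],[0,0,0],[0,0,0],[0,0,0],[0,0,0],[0,0,0]],"angular":[[0,0,0],[0,0,0],[0,0,0],[0,0,0],[0,0,0],[0,0,0],[0,0,0],[0,0,0]],"claw":[5,5,5,5,5,5,5,5]}'
```

```text
clock: 30.2
tool_pos: [0.4747, 0.1861, 0.1344]
orientation: [-3.114, -0.412, -0.001]
ft_force: [-1.2, 0.9, 13.2]
gripper_width: 0.0277
grip_force: 30.0
```

```bash
python3 -m creep '{"delta_pos":[[0,0,0.005],[0,0,0.005],[0,0,0.004],[0,0,0],[0,0,0],[0,0,0],[0,0,0],[0,0,0]],"angular":[[0,0,0],[0,0,0],[0,0,0],[0,0,0],[0,0,0],[0,0,0],[0,0,0],[0,0,0]],"claw":[5,5,5,5,5,5,5,5]}'
python3 - <<'E'
from h import *
a=[]
for _ in range(4):
  r.read_camera("top"); a.append(r.sense()["ft_force"][2])
print(np.round(a,2),r.sense()["tool_pos"],r.sense()["clock"])
E
```

```text
clock: 31.2
tool_pos: [0.4748, 0.1861, 0.1342]
orientation: [-3.114, -0.412, -0.001]
ft_force: [-3.1, -1.7, 16.8]
gripper_width: 0.0277
grip_force: 30.0
[17.66 16.43 16.28 17.14] [0.47477673 0.18610987 0.13415392] 31.4
```

```bash
python3 -m creep '{"delta_pos":[[0,0,0.005],[0,0,0],[0,0,0],[0,0,0],[0,0,0],[0,0,0],[0,0,0],[0,0,0]],"angular":[[0,0,0],[0,0,0],[0,0,0],[0,0,0],[0,0,0],[0,0,0],[0,0,0],[0,0,0]],"claw":[5,5,5,5,5,5,5,5]}'
python3 -m creep '{"delta_pos":[[0,0,0],[0,0,0],[0,0,0],[0,0,0],[0,0,0],[0,0,0],[0,0,0],[0,0,0]],"angular":[[0,0,0],[0,0,0],[0,0,0],[0,0,0],[0,0,0],[0,0,0],[0,0,0],[0,0,0]],"claw":[5,5,5,5,5,5,5,5]}'
```

```text
clock: 32.4
tool_pos: [0.4748, 0.1861, 0.1341]
orientation: [-3.114, -0.412, -0.002]
ft_force: [-3.1, -2.0, 18.2]
gripper_width: 0.0279
grip_force: 30.0
clock: 33.4
tool_pos: [0.4748, 0.1861, 0.1341]
orientation: [-3.114, -0.412, -0.002]
ft_force: [-3.9, -1.8, 19.3]
gripper_width: 0.0274
grip_force: 30.0
```

```bash
python3 -m creep '{"delta_pos":[[0,0,-0.05],[0,0,-0.15],[0,0,-0.3],[0,0,-0.4],[0,0,-0.5],[0,0,-0.5],[0,0,-0.5],[0,0,-0.4]],"angular":[[0,0,0],[0,0,0],[0,0,0],[0,0,0],[0,0,0],[0,0,0],[0,0,0],[0,0,0]],"claw":[5,5,5,5,5,5,5,5]}'
python3 -m creep '{"delta_pos":[[-0.5,0,0],[-0.5,0,0],[-0.29,0,0],[0,0,0],[0,0,0],[0,0,0],[0,0,0],[0,0,0]],"angular":[[0,0,0],[0,0,0],[0,0,0],[0,0,0],[0,0,0],[0,0,0],[0,0,0],[0,0,0]],"claw":[5,5,5,5,5,5,5,5]}'
python3 - <<'E'
from h import *
im,K,D,T=cam("wrist"); s=r.sense(); print(proj([s["tool_pos"]-[0,0,.091]],K,D,T),proj([[.4744,.1858,.0535]],K,D,T))
a=cv2.resize(im[30:250,220:400],None,fx=2.5,fy=2.5,interpolation=2)
im2,_,_,_=cam("scene"); b=cv2.resize(im2[200:340,220:340],(int(550*120/140),550),interpolation=2)[:,:350+120][:, :350]
save("w6.png",np.hstack([a,b]))
E
```

```text
clock: 34.4
tool_pos: [0.4741, 0.186, 0.302]
orientation: [-3.114, -0.412, -0.0]
ft_force: [0.6, 0.1, -2.7]
gripper_width: 0.0278
grip_force: 30.0
clock: 35.4
tool_pos: [0.3998, 0.1659, 0.3]
orientation: [3.114, 0.412, -0.001]
ft_force: [-0.4, 0.3, -2.4]
gripper_width: 0.0276
grip_force: 30.0
[[210.31403705 312.90132251]] [[101.80313967 313.29344405]]
```

View pics/w6.png

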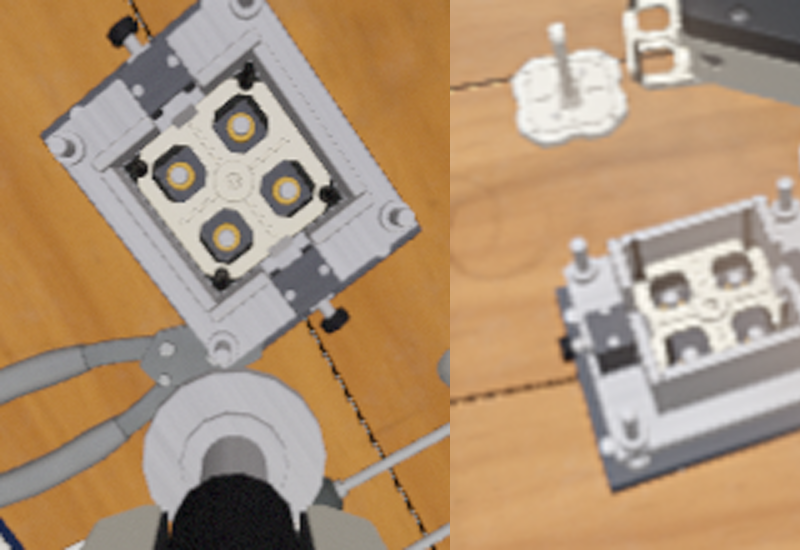

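The frame is deep and level in the nest, with both bolts over its edges (crop (180, 108) and (288, 248)). Returning the tool to its stand.

```bash
python3 -m creep '{"delta_pos":[[0.17,0.4,0],[0.17,0.7,0],[0.17,0.7,0],[0.17,0.7,0],[0.17,0.7,0],[0.17,0.7,0],[0.17,0.7,0],[0.15,0.7,0]],"angular":[[0,0,0],[0,0,0],[0,0,0],[0,0,0],[0,0,0],[0,0,0],[0,0,0],[0,0,0]],"claw":[5,5,5,5,5,5,5,5]}'
python3 -m creep '{"delta_pos":[[0,0.7,0],[0,0.7,0],[0,0.4,0],[0,0.15,0],[0,0,0],[0,0,0],[0,0,0],[0,0,0]],"angular":[[0,0,0],[0,0,0],[0,0,0],[0,0,0],[0,0,0],[0,0,0],[0,0,0],[0,0,0]],"claw":[5,5,5,5,5,5,5,5]}'
```

```text
clock: 36.5
tool_pos: [0.5605, -0.1216, 0.2999]
orientation: [-3.114, -0.411, 0.0]
ft_force: [0.9, -0.3, -1.6]
gripper_width: 0.0279
grip_force: 30.0
clock: 37.5
tool_pos: [0.5903, -0.2326, 0.3004]
orientation: [3.114, 0.413, 0.0]
ft_force: [0.5, -0.8, -1.8]
gripper_width: 0.0274
grip_force: 30.0
```

```bash
python3 -m creep '{"delta_pos":[[0,0,0.4],[0,0,0.6],[0,0,0.6],[0,0,0.6],[0,0,0.5],[0,0,0.3],[0,0,0.15],[0,0,0.05]],"angular":[[0,0,0],[0,0,0],[0,0,0],[0,0,0],[0,0,0],[0,0,0],[0,0,0],[0,0,0]],"claw":[5,5,5,5,5,5,5,5]}'
python3 -m creep '{"delta_pos":[[0,0,0.03],[0,0,0.03],[0,0,0.02],[0,0,0.02],[0,0,0.01],[0,0,0],[0,0,0],[0,0,0]],"angular":[[0,0,0],[0,0,0],[0,0,0],[0,0,0],[0,0,0],[0,0,0],[0,0,0],[0,0,0]],"claw":[5,5,5,5,5,5,5,5]}'
```

```text
clock: 38.5
tool_pos: [0.5906, -0.2334, 0.1086]
orientation: [3.114, 0.412, 0.001]
ft_force: [-0.5, 0.5, -2.2]
gripper_width: 0.0276
grip_force: 30.0
clock: 39.5
tool_pos: [0.5903, -0.2333, 0.1016]
orientation: [3.114, 0.412, 0.0]
ft_force: [0.1, -0.2, -2.6]
gripper_width: 0.0278
grip_force: 30.0
```

```bash
python3 -m creep '{"delta_pos":[[0,0,0.01],[0,0,0.01],[0,0,0.01],[0,0,0],[0,0,0],[0,0,0],[0,0,0],[0,0,0]],"angular":[[0,0,0],[0,0,0],[0,0,0],[0,0,0],[0,0,0],[0,0,0],[0,0,0],[0,0,0]],"claw":[5,5,5,5,5,5,5,5]}'
```

```text
clock: 40.5
tool_pos: [0.5903, -0.2333, 0.0998]
orientation: [3.114, 0.412, 0.0]
ft_force: [0.2, 0.0, -2.0]
gripper_width: 0.0275
grip_force: 30.0
```

```bash
python3 -m creep '{"delta_pos":[[0,0,0.01],[0,0,0.01],[0,0,0.005],[0,0,0],[0,0,0],[0,0,0],[0,0,0],[0,0,0]],"angular":[[0,0,0],[0,0,0],[0,0,0],[0,0,0],[0,0,0],[0,0,0],[0,0,0],[0,0,0]],"claw":[5,5,5,5,5,5,5,5]}'
```

```text
clock: 41.5
tool_pos: [0.5905, -0.2334, 0.0995]
orientation: [3.114, 0.412, 0.001]
ft_force: [-3.1, 1.6, 6.0]
gripper_width: 0.0279
grip_force: 30.0
```

Seated on the recess floor. Releasing and retreating upward.

```bash
python3 -m creep '{"delta_pos":[[0,0,-0.02],[0,0,0],[0,0,0],[0,0,0],[0,0,0],[0,0,0],[0,0,0],[0,0,0]],"angular":[[0,0,0],[0,0,0],[0,0,0],[0,0,0],[0,0,0],[0,0,0],[0,0,0],[0,0,0]],"claw":[5,30,40,50,60,80,93,93]}'
python3 -m creep '{"delta_pos":[[0,0,0],[0,0,0],[0,0,-0.3],[0,0,-0.5],[0,0,-0.6],[0,0,-0.6],[0,0,-0.4],[-0.5,0,-0.1]],"angular":[[0,0,0],[0,0,0],[0,0,0],[0,0,0],[0,0,0],[0,0,0],[0,0,0],[0,0,0]],"claw":[93,93,93,93,93,93,93,93]}'
python3 -m creep '{"delta_pos":[[-0.5,0,0],[-0.4,0,0],[0,0,0],[0,0,0],[0,0,0],[0,0,0],[0,0,0],[0,0,0]],"angular":[[0,0,0],[0,0,0],[0,0,0],[0,0,0],[0,0,0],[0,0,0],[0,0,0],[0,0,0]],"claw":[93,93,93,93,93,93,93,93]}'
python3 - <<'E'
from h import *
im,K,D,T=cam("wrist"); im2,_,_,_=cam("top")
save("w7.png",np.hstack([cv2.resize(im[:240,180:480],(400,320)),cv2.resize(im2[140:290,190:340],(320,320),interpolation=2)]))
E
```

```text
clock: 42.5
tool_pos: [0.5903, -0.2333, 0.0994]
orientation: [-3.114, -0.412, 0.0]
ft_force: [0.3, -1.1, -0.7]
gripper_width: 0.0857
grip_force: 0.0
clock: 43.5
tool_pos: [0.5631, -0.2412, 0.2538]
orientation: [3.111, 0.414, 0.008]
ft_force: [-0.3, 0.1, 0.2]
gripper_width: 0.0927
grip_force: 0.0
clock: 44.5
tool_pos: [0.5093, -0.255, 0.2493]
orientation: [-3.114, -0.412, 0.0]
ft_force: [-0.1, -0.5, -0.7]
gripper_width: 0.0928
grip_force: 0.0
```

View pics/w7.png

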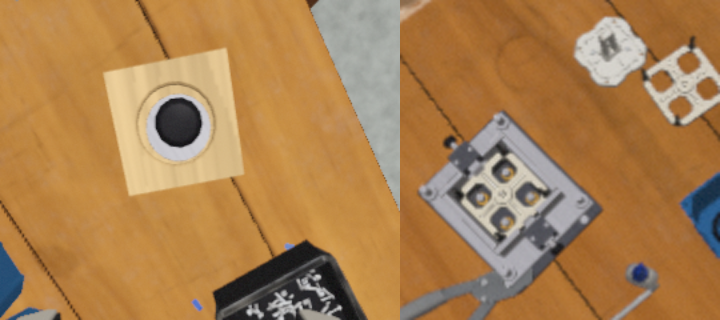

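The tool stands upright in its recess (178, 125). The frame is locked low in the nest, around (503, 195), and the other parts haven't moved. Handing in.

```bash
python3 -c "
from cell import r; print(r.close_job())"
```

```text
the job is handed in; nothing more can be done
None
```

The frame was pressed down, held on the ledge at about 20 N for about 2 s, and stayed locked under both bolts after lift-off; the press tool is back upright in its stand and released, and the job is handed in (about 44.5 s of the 64 s).

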